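# Unlatch and open the cutlery case

## Task

Open the glass-lidded cutlery case on the dining table: give its brass latch knob a quarter turn clockwise to free the lid, then swing the lid up until it stands upright, let go and leave it standing open. Do not disturb the tableware around the case or the spoons in it.

Things in the scene. Friction and masses are not known exactly. Their poses are not given: they have to be found in the camera images.
- case: dark wooden cutlery case with a glazed lid, fixed to the table. Box 240 mm deep (its x) x 340 mm wide (its y) x 84 mm high, walls 10 mm; with the shut lid 100 mm high. Origin: centre of its underside, on the table. Its -x side is the front (latch side), its +x side the hinge side; z up. It may stand turned by some 25 degrees.
- lid (a joint): lid angle, rad: 0 shut, pi/2 upright, stop 1.83. Wooden frame with glass pane, 340 mm wide, 246 mm from hinge to free front edge, 16 mm thick, about 0.55 kg; the front rail under the knob is 66 mm wide; it overhangs the front wall by 6 mm. Torque hinges hold it wherever it is left; raising it takes about 8 N at the knob. It cannot rise while the latch is fastened.
- lid_hinge (a point): middle of the hinge line, at case x = +120 mm, y = 0, 84 mm above the table; axes are the case's. The hinge line runs along the case's y; the lid opens by turning positively about case +y (front edge goes up, then back towards the hinge).
- lid_edge (a point): middle of the lid's free front edge, at its lower face (underside); moves with the lid and has the lid's axes (x from free edge to hinge, y along the hinge, z out of the top face).
- latch (a joint): latch knob angle, rad: 0 fastened, grows as the knob turns clockwise seen from above, stop at 1.571 (a quarter turn). A steel cam tongue under the lid swings out from beneath a keeper on the front wall; it is clear from about 1.05 rad on. Turns stiffly (0.06 N m) and stays where it is left; at the start up to 0.15.
- latch_grip (a point): middle of the brass wing grip on the knob's axis, 26 mm above the lid's top face (126 above the table when shut), 202 mm in front of the hinge line, mid-width. Wing 46 mm long along this point's y, 11 thick along its x, from 8 to 36 mm above the lid; 18 mm hub below. z: knob axis, out of the lid. Turns with the knob: fastened, the wing is parallel to the front edge; free, it points front to back.
- thali: empty hammered steel plate, 300 mm diameter, 24 mm high. Origin: centre of its underside.
- tumbler_1: steel tumbler, 75 mm diameter at the rim, 110 mm high. Origin: centre of its underside.
- tumbler_2: a second steel tumbler, the same.
- pickle_jar: amber glass jar with red cap, 72 mm diameter, 100 mm high. Origin: centre of its underside.
- gravy_bowl: white ceramic gravy bowl, 140 mm diameter, 65 mm high, standing on the lazy susan, 40 mm above the table. Origin: centre of its underside.
- susan_rim (a point): a point near the rim of the lazy susan's dark wooden platter (320 mm diameter, top 40 mm above the table, turns very easily), 150 mm from its centre.
- spoon_1: steel serving spoon, 210 mm long, 14 mm high, lying in the case along the case's width on the blue felt floor (10 mm above the table). Origin: on the felt under the spoon.
- spoon_2: steel serving spoon, 210 mm long, 14 mm high, lying in the case along the case's width on the blue felt floor (10 mm above the table). Origin: on the felt under the spoon.
- spoon_3: steel serving spoon, 210 mm long, 14 mm high, lying in the case along the case's width on the blue felt floor (10 mm above the table). Origin: on the felt under the spoon.

How it is judged:
By the outcome, as a careful person would: the job done as asked, in the order asked, and still so for the second after the job is handed in, with the robot touching nothing.
It also fails if it takes over 48 s, if anything falls off the work surface, if the arm or the gripper's body presses on something with over 40 N, if the wrist force passes 120 N, or if a joint passes its speed limit or range.

## Robot

A 6-joint arm with a two-finger parallel gripper is mounted at the origin on the work surface. World frame = base frame: x ahead of the robot, y to its left, z up, the work surface at z = 0. Lengths are in mm, angles in degrees, forces in N, time in s.
With the tool pointing down it reaches from about 350 to 850 mm from the base axis. Payload 8.1 kg.
Tool frame: the origin (TCP) lies at the centre of the arm's flange, where the gripper is bolted on; the fingertips stand 173 mm ahead of it and the grasp point (between the pads) lies 155 mm ahead of it; z points along the fingers, y is the line along which they close (so a half turn about z gives the same grasp; the last joint's range is limited). The gripper opens to 85 mm and grips with 20 to 120 N. Pads are 22 mm wide; open, the fingers measure 114 mm over their backs; the gripper's body (76 mm by 85 mm) begins 54 mm behind the grasp point. The pads swing forward as they close: fully open they stand 13 mm farther back than shut.
Start: joints at [62.258, 7.471, 85.268, -0, 87.261, -4.893], TCP at [232.968, 552.931, 404.692] pointing down, gripper open.
Joint ranges: [-169.43, 169.43], [-51.17, 129.36], [1.28, 143.12], [-76.62, 256.62], [0, 156.53], [-152.29, 152.29]. Speed limits (degrees/s): [136.94, 136.94, 159.86, 180, 180, 180].

## Interface

Orientations are given as [roll, pitch, yaw] about the fixed x, y, z axes, in that order (R = Rz(yaw) Ry(pitch) Rx(roll)).
In Python, from bench import * gives the robot as it stands.
- The arm moves only by the shell command python3 -m jog 'ROWS' [FORCE]. ROWS is text: rows parted by semicolons, each of 7 numbers parted by spaces: the shift along the tool's x, y, z scaled (see below), then the turn, a rotation vector about the tool's x, y, z scaled (see below), then the closure, from -1 (fully open) to 1 (shut). In form: tx ty tz wx wy wz hand; .... A call has 1 to 5 rows; each row shifts and turns the commanded pose from where the row before left it, along the tool's axes as they then stand; what a row does not reach is not made up. The controller multiplies each number of a shift by 0.1 m and each number of a turn by 60 degrees. A row lasts 1/8 s, in which the tool goes at most 62.5 mm and 10.7 degrees, less where a joint would pass 70% of its speed; a pose out of reach is approached as far as the arm can. A call with a number of a shift or a turn outside -1 to 1 is refused whole. A call with a gripper value outside its range is refused whole. The fingers move at their own pace and stop on an object; FORCE is the grip in N (left out, the last holds). Time passes only in rows, so rows that do not move let the fingers close. It gives the time, the measured TCP pose, the force, the opening and the grip force at its end, in the units of the state.
- sense(): the state, without advancing time (a new reading comes with each control period).
- snapshot(name): name is "scene" or "top" or "wrist"; returns a dict with "img" (480x640x3 uint8, red, green, blue), "fx", "fy", "cx", "cy" (pixels), "extrinsics" (4x4, takes a point from camera to world coordinates). Camera axes: x right, y down, z forward; pixel columns grow to the right and rows downward; lengths in mm; the calibration is good to about 2 mm. A picture is of the moment at which its call begins. There is no depth.
- hand_in(): hands the job in; it is judged then, once.
The state is a dict: "time": time; "joint_pos": joint angles; "qd": joint speeds; "joint_efforts": joint torques, N m; "tool_pos": TCP position; "tcp_rot": TCP orientation; "ft_force": force on the tool from outside, world axes, zero at the start; "wrist_torque": the same for the moment, N m; "finger_gap": finger opening in mm; "grip_force": force on a finger pad.
Only numpy, scipy, OpenCV 4.12 (cv2) and the standard library are available. Lean on these libraries where they do the work, as an engineer would, in place of code of your own. Each camera call takes 0.05 s, during which the arm holds its last target. There are 200 camera calls.

## Working session

There is one attempt and no reset: what is moved stays moved. The work goes in short steps, Python scripts to look and compute and a shell command to move; the robot and the scene stay as the last step left them, time stands still between calls to the robot, and variables do not carry over. Pictures are saved under pics/ and viewed, at most 10 in all, crops included, and the job is handed in when it is done.

```bash
mkdir -p pics; ls
python3 - <<'E'
from bench import *
import cv2,numpy as np
for n in("scene","top"):
    s=snapshot(n);cv2.imwrite(f"pics/{n}0.png",s["img"][:,:,::-1]);np.savez(f"{n}0.npz",**s)
    print(n,s["fx"],s["cx"],s["cy"],np.round(s["extrinsics"],3).tolist())
print(sense())
E
```

```text
pics
scene 435.89905296760963 321.8748949316888 244.765729767652 [[0.185, 0.789, -0.586, 1280.419], [0.983, -0.14, 0.122, -187.087], [0.014, -0.598, -0.801, 1179.59], [0.0, 0.0, 0.0, 1.0]]
top 554.0231032257076 317.84589496931176 246.63829363918515 [[0.001, -0.998, 0.063, 386.348], [-1.0, -0.001, -0.008, -30.171], [0.008, -0.063, -0.998, 1816.511], [0.0, 0.0, 0.0, 1.0]]
{'time': 0.1, 'joint_pos': array([ 6.22580906e+01,  7.51271225e+00,  8.53229690e+01, -8.64153181e-05,
        8.72644539e+01, -4.89260271e+00]), 'qd': array([-0.09737139,  0.05166684, -0.10286639, -0.0368662 , -0.01199561,
       -0.06751857]), 'joint_efforts': array([ 1.05929805e-03, -5.70950317e+01, -5.01939547e+01, -1.85539634e-04,
        8.05773394e-03,  1.22273004e-04]), 'tool_pos': array([232.86152448, 552.73977885, 403.7296421 ]), 'tcp_rot': array([-1.79900222e+02, -8.45435627e-03,  1.57150690e+02]), 'ft_force': array([-0.29725738,  0.33426429, -0.22963589]), 'wrist_torque': array([ 0.00430841,  0.0067424 , -0.05408099]), 'grip_force': 0.0, 'finger_gap': 85.01050424690418}
```

View pics/top0.png

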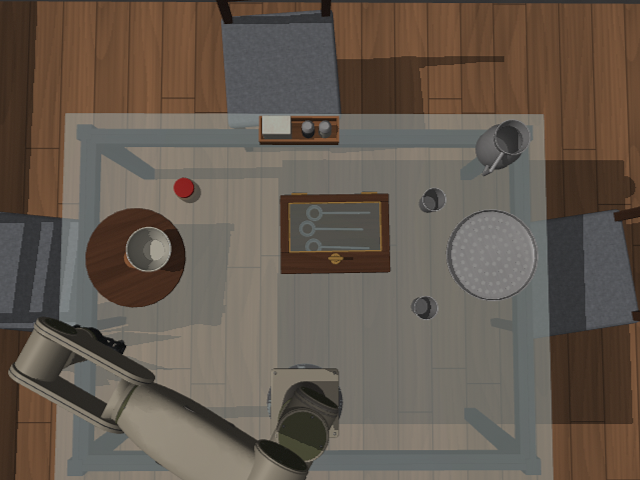

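View pics/scene0.png

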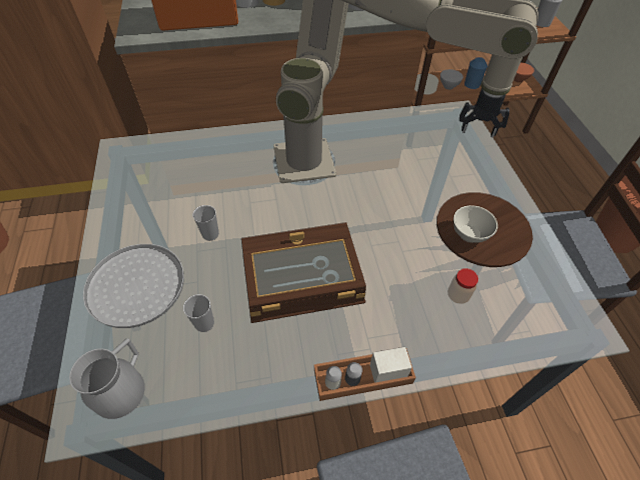

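The top view shows the case at about (280–390, 194–273) px with the brass knob at (335,259), and the front faces the robot. The scene view shows the knob at (296,237), with the tumblers, thali, susan and jar all clear of the case. Next I'll measure the knob and the lid.

```bash
cat > h.py <<'E'
import numpy as np,cv2
def ray(s,u,v):
    E=s["extrinsics"];d=E[:3,:3]@np.array([(u-s["cx"])/s["fx"],(v-s["cy"])/s["fy"],1]);return E[:3,3],d/np.linalg.norm(d)
def onz(s,u,v,z):
    o,d=ray(s,u,v);return o+d*(z-o[2])/d[2]
def cross(a,b):
    (o,d),(p,e)=a,b;t=np.linalg.lstsq(np.c_[d,-e],p-o,rcond=None)[0]
    x,y=o+d*t[0],p+e*t[1];return (x+y)/2,np.linalg.norm(x-y)
E
python3 - <<'E'
from h import *
T=dict(np.load("top0.npz"));S=dict(np.load("scene0.npz"))
def brass(s,x0,x1,y0,y1):
    h=cv2.cvtColor(s["img"],cv2.COLOR_RGB2HSV);m=cv2.inRange(h,(15,110,120),(32,255,255))
    k=np.zeros_like(m);k[y0:y1,x0:x1]=m[y0:y1,x0:x1]
    n,l,st,c=cv2.connectedComponentsWithStats(k)
    i=1+np.argmax(st[1:,4]);print("brass",st[1:].tolist(),c[i]);return c[i]
kt=brass(T,322,352,252,270);ks=brass(S,280,312,228,248)
print("knob top z126",onz(T,*kt,122),"scene",onz(S,*ks,122),"x",cross(ray(T,*kt),ray(S,*ks)))
h=cv2.cvtColor(T["img"],cv2.COLOR_RGB2HSV);m=np.zeros((480,640),np.uint8)
w=cv2.inRange(h,(0,90,20),(20,255,130));m[185:282,270:400]=w[185:282,270:400]
m=cv2.morphologyEx(m,cv2.MORPH_OPEN,np.ones((3,3)))
c=max(cv2.findContours(m,0,2)[0],key=cv2.contourArea)
b=cv2.boxPoints(cv2.minAreaRect(c));print(b)
for p in b:print(onz(T,*p,100))
o=cv2.resize(T["img"][185:285,265:405,::-1],None,fx=4,fy=4,interpolation=2)
o2=cv2.resize(S["img"][210:330,230:380,::-1],None,fx=4,fy=4,interpolation=2)
H=np.zeros((880,600,3),np.uint8);H[:400,:560]=o;H[400:,:]=o2;cv2.imwrite("pics/crop.png",cv2.resize(H,(409,600)))
E
```

```text
brass [[331, 254, 8, 2, 14], [328, 257, 15, 3, 30], [331, 260, 9, 4, 19]] [335.36666667 257.63333333]
brass [[290, 232, 14, 4, 39], [296, 240, 2, 1, 2], [293, 240, 10, 4, 20], [288, 244, 24, 4, 30], [286, 247, 1, 1, 1]] [296.28205128 233.35897436]
knob top z126 [458.94490878 -97.27035922 122.        ] scene [450.48874484 -96.07761617 122.        ] x (array([458.50121002, -96.91101147, 132.20029774]), np.float64(0.09007846330136618))
[[279.8595  193.15915]
 [388.22308 191.61111]
 [389.36914 271.83762]
 [281.00555 273.38565]]
[661.1401937  74.8962902 100.       ]
[ 666.64413356 -263.76748519  100.        ]
[ 415.99135061 -265.46985707  100.        ]
[410.97075172  70.13813596 100.        ]
```

View pics/crop.png

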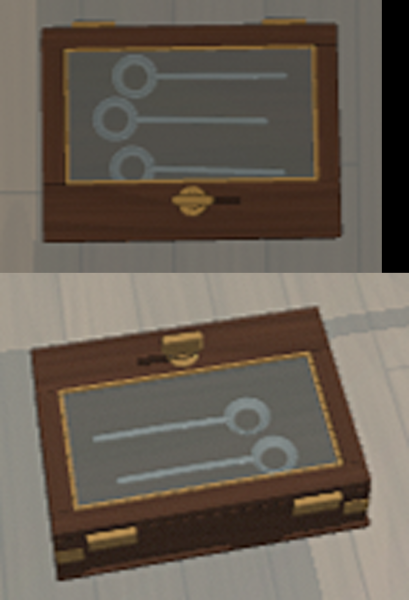

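The case is yawed about +0.9°. The knob is at about (458, −97, 126), the hinge centre is at about (659.5, −94), and the wing is roughly parallel to the front edge. Moving above the knob now.

```bash
python3 -m jog '-0.383 -0.426 0 0 0 0 -1;-0.383 -0.426 0 0 0 0 -1;-0.383 -0.426 0 0 0 0 -1;-0.383 -0.426 0 0 0 0 -1;-0.383 -0.426 0 0 0 0 -1' 40
python3 -m jog '-0.383 -0.426 0 0 0 0 -1;-0.383 -0.426 0 0 0 0 -1;-0.383 -0.426 0 0 0 0 -1;-0.383 -0.426 0 0 0 0 -1;-0.383 -0.426 0 0 0 0 -1'
python3 -m jog '-0.383 -0.426 0 0 0 0 -1;-0.383 -0.426 0 0 0 0 -1;0 0 0 0 0 0.158 -1;0 0 0 0 0 0.158 -1;0 0 0 0 0 0.158 -1'
python3 -m jog '0 0 0 0 0 0.158 -1;0 0 0 0 0 0.158 -1;0 0 0 0 0 0.158 -1;0 0 0 0 0 0.158 -1;0 0 0 0 0 0 -1'
python3 - <<'E'
from bench import *
from h import *
s=snapshot("wrist");cv2.imwrite("pics/w1.png",s["img"][:,:,::-1]);np.savez("w1.npz",**s)
print(sense()["joint_pos"].round(1),s["extrinsics"].round(2).tolist(),s["fx"])
E
```

```text
time: 0.72
tool_pos: [326.8, 280.6, 404.3]
tcp_rot: [-180.0, -0.0, 157.2]
ft_force: [1.2, 0.2, 1.0]
finger_gap: 85.5
grip_force: 0.0
time: 1.35
tool_pos: [420.6, 9.8, 404.6]
tcp_rot: [180.0, 0.0, 157.1]
ft_force: [0.7, 1.8, 0.3]
finger_gap: 85.5
grip_force: 0.0
time: 1.98
tool_pos: [457.8, -96.9, 404.1]
tcp_rot: [-180.0, -0.1, 128.4]
ft_force: [0.5, -0.6, 0.4]
finger_gap: 85.4
grip_force: 0.0
time: 2.6
tool_pos: [457.9, -96.6, 404.3]
tcp_rot: [-180.0, -0.0, 90.8]
ft_force: [0.0, 0.1, 0.1]
finger_gap: 85.6
grip_force: 0.0
[-18.2 -13.4 105.5  -0.   88.  -19.2] [[1.0, 0.01, 0.0, 456.39], [0.01, -0.96, -0.28, -26.6], [0.0, 0.28, -0.96, 373.65], [0.0, 0.0, 0.0, 1.0]] 385.9710782732724
```

View pics/w1.png

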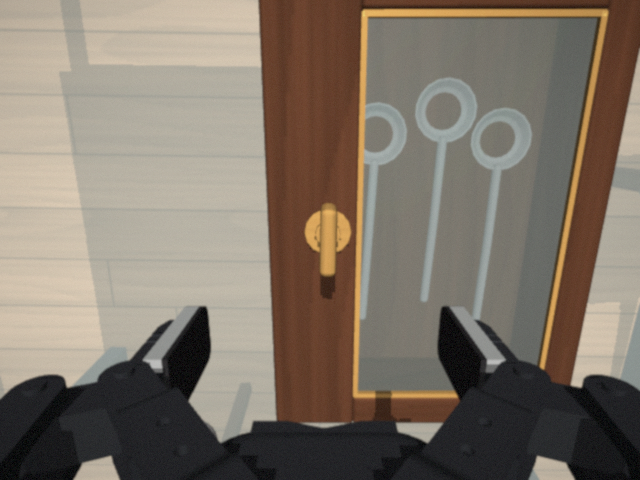

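The wrist view shows the wing as a vertical bar from (328,204) to (327,276), between the open fingers.

Run:
```python
from h import *
W=dict(np.load("w1.npz"))
for p in((328,205),(328,264),(322,235),(336,235)):print(p,onz(W,*p,136).round(1))
print("bottom far end z136 / low face", onz(W,327.5,276,136).round(1),onz(W,327.5,276,108).round(1))
```

```text
(328, 205) [459.7 -70.4 136. ]
(328, 264) [ 460.4 -109.2  136. ]
(322, 235) [456.2 -89.7 136. ]
(336, 235) [465.1 -89.6 136. ]
bottom far end z136 / low face [ 460.2 -117.6  136. ] [ 460.6 -128.3  108. ]
```

```bash
python3 -m jog '0.026 0.02 0.2 0 0 0 -1;0 0 0.35 0 0 0 -1;0 0 0.35 0 0 0 -1;0 0 0.31 0 0 0 -1;0 0 0 0 0 0 -1' 60
python3 -m jog '0 0 0 0 0 0 1;0 0 0 0 0 0 1;0 0 0 0 0 0 1;0 0 0 0 0 0 1;0 0 0 0 0 0 1'
python3 -m jog '0 0 0 0 0 0 1;0 0 0 0 0 0 1;0 0 0 0 0 0 1'
```

```text
time: 3.28
tool_pos: [458.6, -93.5, 281.0]
tcp_rot: [-179.7, -0.1, 91.0]
ft_force: [-0.3, 0.1, -0.8]
finger_gap: 85.4
grip_force: 0.0
time: 3.9
tool_pos: [460.2, -94.1, 284.4]
tcp_rot: [179.9, 0.0, 90.8]
ft_force: [-0.6, 0.4, 5.0]
finger_gap: 9.8
grip_force: 59.0
time: 4.28
tool_pos: [460.2, -94.1, 284.4]
tcp_rot: [179.9, 0.0, 90.8]
ft_force: [-1.8, 1.0, 5.1]
finger_gap: 9.8
grip_force: 59.0
```

```bash
python3 -m jog '0 0 0 0 0 0.15 1;0 0 0 0 0 0.15 1;0 0 0 0 0 0.15 1;0 0 0 0 0 0.15 1;0 0 0 0 0 0.15 1'
python3 -m jog '0 0 0 0 0 0.15 1;0 0 0 0 0 0.15 1;0 0 0 0 0 0.15 1;0 0 0 0 0 0.15 1;0 0 0 0 0 0 1'
python3 -m jog '0 0 0 0 0 0.06 1;0 0 0 0 0 0 1'
python3 -c "
from bench import *
s=sense();print(s['wrist_torque'],s['joint_pos'].round(1))"
```

```text
time: 4.9
tool_pos: [460.9, -94.4, 284.5]
tcp_rot: [179.8, -0.1, 45.5]
ft_force: [6.5, -2.4, -0.9]
finger_gap: 9.8
grip_force: 58.3
time: 5.52
tool_pos: [461.2, -95.0, 284.5]
tcp_rot: [179.8, -0.2, 9.6]
ft_force: [8.8, -6.7, -4.4]
finger_gap: 9.7
grip_force: 58.4
time: 5.78
tool_pos: [461.2, -95.1, 284.5]
tcp_rot: [179.8, -0.3, 6.1]
ft_force: [9.7, -7.0, -5.3]
finger_gap: 9.6
grip_force: 58.4
[-1.21501935e+00 -1.49457872e+00  3.81815787e-04] [-1.790e+01 -7.700e+00  1.133e+02 -1.000e-01  7.410e+01  6.600e+01]
```

```bash
python3 -m jog '0 0 0 0 0 0.07 1;0 0 0 0 0 0 1'
python3 -c "
from bench import *
from h import *
s=sense();print(s['wrist_torque'],s['joint_pos'].round(1))
for n in ('scene',): 
  a=snapshot(n);c=a['img'][180:330,220:400,::-1];cv2.imwrite('pics/s2.png',cv2.resize(c,None,fx=4,fy=4,interpolation=2))"
```

```text
time: 6.02
tool_pos: [461.2, -95.2, 284.5]
tcp_rot: [179.8, -0.3, 1.9]
ft_force: [9.4, -8.6, -4.7]
finger_gap: 9.7
grip_force: 58.4
[-1.34482179 -1.44120641 -0.10665256] [-1.790e+01 -7.700e+00  1.133e+02 -1.000e-01  7.410e+01  7.030e+01]
```

View pics/s2.png

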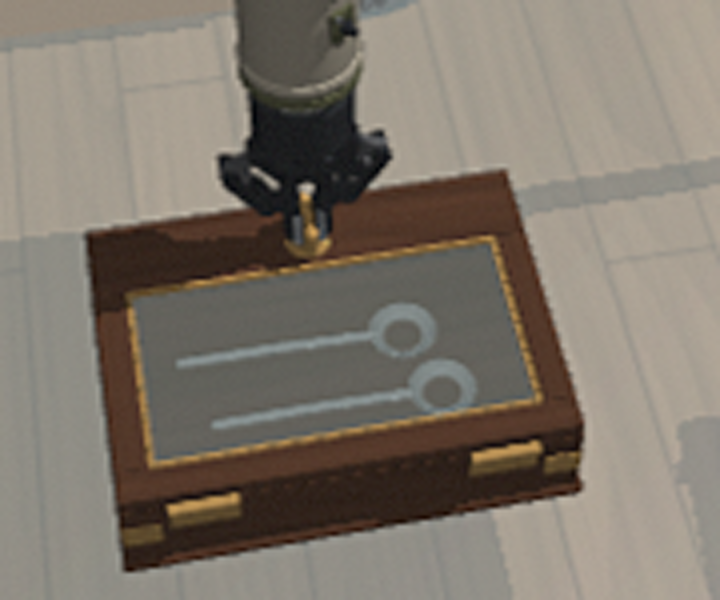

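The wing now points front to back and is held firmly, so the latch is free (torque is starting to build at the stop). Now I'll lift along the hinge arc.

```bash
python3 -m jog '0.07 0 -0.07 0 -0.0333 0 1;0.07 0 -0.07 0 -0.0333 0 1;0.145 0 -0.136 0 -0.0667 0 1;0.145 0 -0.136 0 -0.0667 0 1;0 0 0 0 0 0 1' 80
python3 -c "
from bench import *
from h import *
s=sense();print(s['wrist_torque'],s['joint_pos'].round(1))"
```

```text
time: 6.7
tool_pos: [507.8, -93.7, 322.1]
tcp_rot: [179.8, 11.9, 1.9]
ft_force: [6.9, -9.0, -2.6]
finger_gap: 9.5
grip_force: 82.0
[-1.41286787 -1.29108871  0.32770559] [-14.8   3.8  98.4  -3.6  89.1  73.6]
```

```bash
python3 -m jog '0.145 0 -0.136 0 -0.0667 0 1;0.145 0 -0.136 0 -0.0667 0 1;0.145 0 -0.136 0 -0.0667 0 1;0.145 0 -0.136 0 -0.0667 0 1;0.145 0 -0.136 0 -0.0667 0 1'
python3 -c "
from bench import *
from h import *
s=sense();print(s['wrist_torque'],s['joint_pos'].round(1))
a=snapshot('scene');c=a['img'][120:340,180:440,::-1];cv2.imwrite('pics/s3.png',cv2.resize(c,None,fx=2.5,fy=2.5,interpolation=2))"
```

```text
time: 7.32
tool_pos: [597.7, -91.3, 358.8]
tcp_rot: [179.7, 32.1, 1.8]
ft_force: [3.6, -16.1, -10.5]
finger_gap: 9.6
grip_force: 80.9
[-1.88612387 -1.98829748  1.37277444] [-11.3  25.9  71.2  -7.8 114.1  75.6]
```

View pics/s3.png

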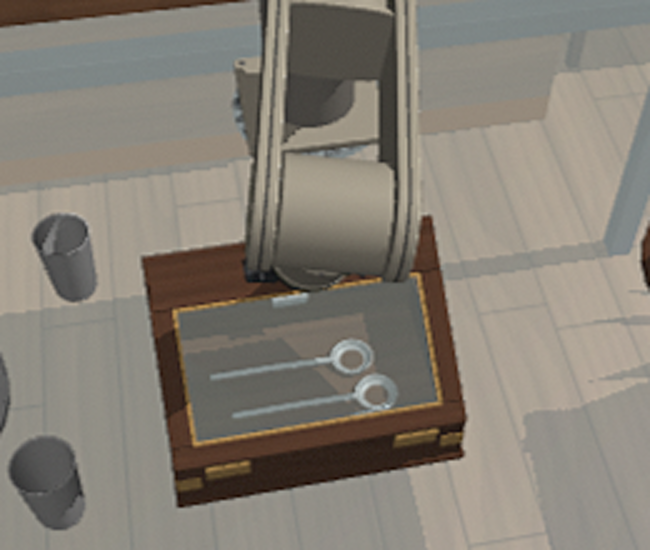

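Run:
```python
from h import *
S=dict(np.load("scene0.npz"));E=np.linalg.inv(S["extrinsics"])
def px(p):
    c=E[:3,:3]@p+E[:3,3];return (c[:2]/c[2]*S["fx"]+[S["cx"],S["cy"]]).round()
for th in(0,20,32,40):
    t=np.radians(th);x,z=-246*np.cos(t)+16*np.sin(t),246*np.sin(t)+16*np.cos(t)
    print(th,[px(np.array([661+x,-95+y,84+z])) for y in(-170,170)])
```

```text
0 [array([241., 236.]), array([347., 222.])]
20 [array([238., 224.]), array([351., 209.])]
32 [array([236., 221.]), array([354., 206.])]
40 [array([236., 221.]), array([356., 205.])]
```

The lid is up about 30° (its corners match at (237,223) and (353,207)). I'll continue to about 48°, easing the side load.

```bash
python3 -m jog '0.145 0.015 -0.136 0 -0.0667 0 1;0.145 0.01 -0.136 0 -0.0667 0 1;0.145 0.005 -0.136 0 -0.0667 0 1;0.145 0.005 -0.136 0 -0.0667 0 1;0 0 0 0 0 0 1'
python3 -c "
from bench import *
s=sense();print(s['wrist_torque'],s['joint_pos'].round(1))"
```

```text
time: 8.0
tool_pos: [676.2, -90.3, 364.9]
tcp_rot: [-180.0, 48.4, 2.0]
ft_force: [-6.1, -0.7, 0.9]
finger_gap: 9.2
grip_force: 81.5
[ 0.17971503 -0.20611921 -0.12666171] [ -9.5  47.2  44.5 -12.2 135.5  73.5]
```

```bash
python3 -m jog '0 0 0 0 0 0 -1;0 0 0 0 0 0 -1;0 0 0 0 0 0 -1;0 0 0 0 0 0 -1;0 0 0 0 0 0 -1'
python3 -m jog '0 0 -0.2 0 0 0 -1;0 0 -0.3 0 0 0 -1;0 0 -0.2 0 0 0 -1;0 0 0 0 0 0 -1'
python3 -c "
from bench import *
s=sense();print(s['wrist_torque'],s['joint_pos'].round(1))"
```

```text
time: 8.62
tool_pos: [675.7, -90.0, 367.7]
tcp_rot: [180.0, 48.0, 2.0]
ft_force: [0.6, -0.3, -0.3]
finger_gap: 85.3
grip_force: 0.0
time: 9.12
tool_pos: [728.3, -88.1, 414.4]
tcp_rot: [180.0, 47.9, 2.0]
ft_force: [0.2, -0.1, -1.0]
finger_gap: 85.2
grip_force: 0.0
[ 0.03437069 -0.39411966 -0.00041829] [ -8.8  59.2  20.8 -14.7 146.5  70.4]
```

```bash
python3 -m jog '-0.38 0 -0.07 0 0 0 1;-0.38 0 -0.07 0 0 0 1;-0.38 0 -0.07 0 0 0 1;0 0 0 0 0.16 0 1;0 0 0 0 0.16 0 1'
python3 -m jog '0 0 0 0 0.16 0 1;0 0 0 0 0.16 0 1;0 0 0 0 0.16 0 1;0 0 0 0 0 0 1'
python3 -c "
from bench import *
from h import *
s=sense();print(s['joint_pos'].round(1))
a=snapshot('scene');np.savez('s4.npz',**a);c=a['img'][120:340,180:440,::-1];cv2.imwrite('pics/s4.png',cv2.resize(c,None,fx=2.5,fy=2.5,interpolation=2))"
```

```text
time: 9.75
tool_pos: [666.5, -90.2, 512.8]
tcp_rot: [-180.0, 28.5, 1.9]
ft_force: [-0.0, -0.7, -0.3]
finger_gap: -0.1
grip_force: 0.0
time: 10.25
tool_pos: [665.2, -90.1, 513.1]
tcp_rot: [-180.0, 0.0, 1.9]
ft_force: [-1.3, -0.3, -0.8]
finger_gap: -0.1
grip_force: 0.0
[-12.1  17.9  62.1   0.  100.   76. ]
```

View pics/s4.png

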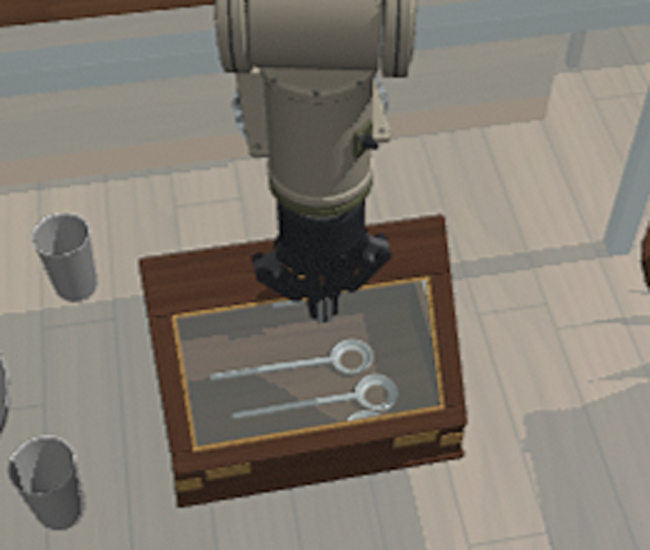

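The lid holds at about 48°. Next I'll go over it to the front, offset to −y to avoid the cam, and lower the closed fingers.

```bash
python3 -m jog '-0.45 0.105 0 0 0 0 1;-0.45 0.105 0 0 0 0 1;-0.45 0.105 0 0 0 0 1;-0.45 0.105 0 0 0 0 1;-0.45 0.105 0 0 0 0 1'
python3 -m jog '0 0 0 0 0 0 1;0 0 0.55 0 0 0 1;0 0 0.55 0 0 0 1;0 0 0 0 0 0 1'
python3 -m jog '0.2 0 0 0 0 0 1;0.15 0 0 0 0 0 1;0.1 0 0 0 0 0 1;0 0 0 0 0 0 1'
```

```text
time: 10.92
tool_pos: [442.7, -150.8, 512.9]
tcp_rot: [-179.9, 0.3, 2.0]
ft_force: [0.2, -0.7, 0.5]
finger_gap: -0.2
grip_force: 0.0
time: 11.42
tool_pos: [443.1, -149.7, 398.2]
tcp_rot: [-179.7, 0.7, 2.0]
ft_force: [-0.2, 1.0, -0.0]
finger_gap: -0.3
grip_force: 0.0
time: 11.92
tool_pos: [489.7, -149.3, 406.2]
tcp_rot: [179.9, 0.1, 2.0]
ft_force: [-7.3, -0.8, 6.6]
finger_gap: 0.2
grip_force: 3.9
```

```bash
python3 -m jog '0.13 0 -0.11 0 0 0 1;0.14 0 -0.1 0 0 0 1;0.15 0 -0.09 0 0 0 1;0.15 0 -0.08 0 0 0 1;0.16 0 -0.07 0 0 0 1'
python3 -m jog '0.16 0 -0.06 0 0 0 1;0.16 0 -0.05 0 0 0 1;0.16 0 -0.04 0 0 0 1;0 0 0 0 0 0 1'
python3 -c "
from bench import *
from h import *
s=sense();print(s['joint_pos'].round(1))
a=snapshot('scene');c=a['img'][120:340,180:440,::-1];cv2.imwrite('pics/s5.png',cv2.resize(c,None,fx=2.5,fy=2.5,interpolation=2))"
```

```text
time: 12.55
tool_pos: [562.5, -147.4, 451.0]
tcp_rot: [179.9, 0.1, 1.9]
ft_force: [-5.2, -5.2, 0.7]
finger_gap: -0.1
grip_force: 2.9
time: 13.05
tool_pos: [611.0, -144.8, 464.9]
tcp_rot: [180.0, -0.0, 2.0]
ft_force: [-0.6, -0.6, -0.9]
finger_gap: -0.2
grip_force: 0.0
[-18.   10.8  75.3  -0.   93.8  70. ]
```

View pics/s5.png

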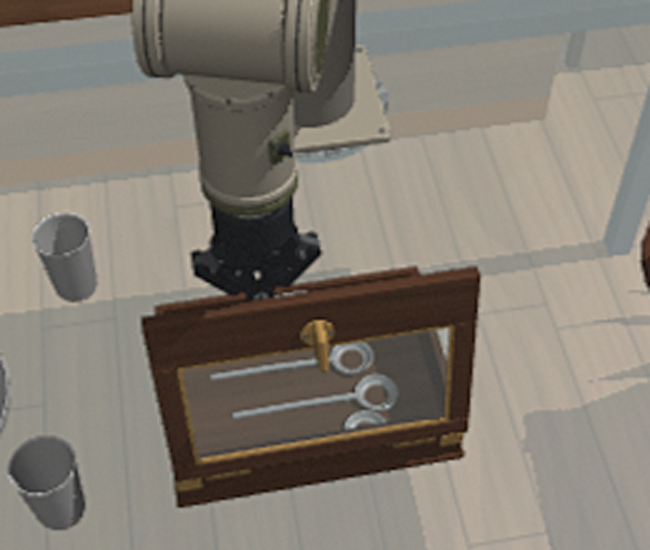

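The lid is at about 78–80°, with its outer edge at (145,317) and (478,268) in the crop. I'll push the last part.

```bash
python3 -m jog '0.12 0 -0.02 0 0 0 1;0.12 0 -0.01 0 0 0 1;0.12 0 0 0 0 0 1;0.07 0 0 0 0 0 1;0 0 0 0 0 0 1'
python3 - <<'E'
from bench import *
from h import *
a=snapshot('scene');np.savez('s6.npz',**a);c=a['img'][180:340,220:400,::-1];cv2.imwrite('pics/s6.png',cv2.resize(c,None,fx=3.75,fy=3.75,interpolation=2))
E=np.linalg.inv(a["extrinsics"])
for th in(80,84,88,92,96):
    t=np.radians(th);q=[]
    for l,n in((246,0),(246,16)):
      for y in(-170,170):
        p=np.array([661-l*np.cos(t)+n*np.sin(t)-y*.016,-95+y,84+l*np.sin(t)+n*np.cos(t)]);c=E[:3,:3]@p+E[:3,3];q.append(((c[:2]/c[2]*a["fx"]+[a["cx"],a["cy"]]-[220,180])*3.75).round().tolist())
    print(th,q)
E
```

```text
time: 13.72
tool_pos: [653.1, -143.1, 466.4]
tcp_rot: [-180.0, -0.0, 2.0]
ft_force: [-0.6, 0.1, -0.1]
finger_gap: 0.3
grip_force: 0.0
80 [[58.0, 244.0], [563.0, 167.0], [59.0, 261.0], [570.0, 183.0]]
84 [[59.0, 263.0], [570.0, 184.0], [60.0, 281.0], [576.0, 201.0]]
88 [[60.0, 283.0], [577.0, 203.0], [62.0, 303.0], [583.0, 221.0]]
92 [[62.0, 305.0], [583.0, 223.0], [64.0, 327.0], [590.0, 243.0]]
96 [[65.0, 329.0], [590.0, 245.0], [67.0, 351.0], [596.0, 266.0]]
```

View pics/s6.png

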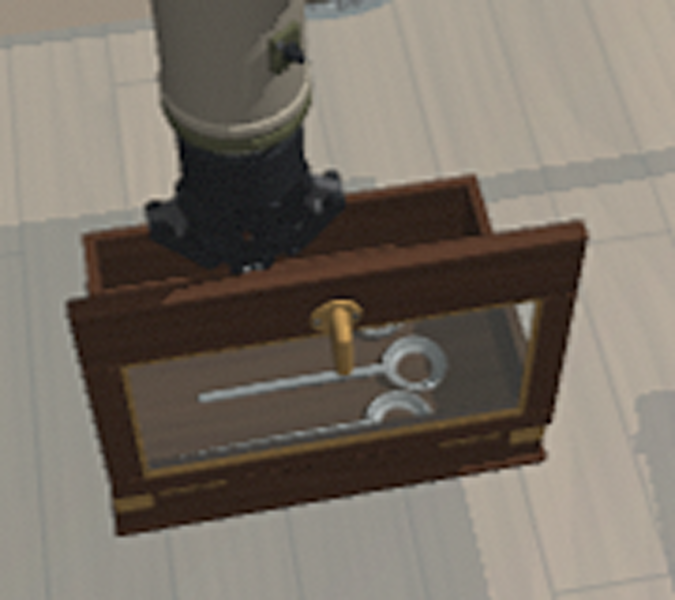

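The outer top corners at (68,305) and (585,222) match about 88°. A small nudge more, then back off.

```bash
python3 -m jog '0.06 0 0 0 0 0 1;0.05 0 0 0 0 0 1;0 0 0 0 0 0 1'
python3 -m jog '-0.3 0 0 0 0 0 1;-0.5 0 -0.1 0 0 0 1;-0.5 0 -0.3 0 0 0 1;-0.5 0 -0.3 0 0 0 1;0 0 0 0 0 0 1'
python3 - <<'E'
from bench import *
from h import *
print(sense()["ft_force"])
a=snapshot('scene');cv2.imwrite('pics/s7.png',a['img'][60:420,60:580,::-1].repeat(1,0))
c=a['img'][180:340,220:400,::-1]
o=np.zeros((960,520,3),np.uint8);o[:360]=a['img'][60:420,60:580,::-1];o[360:823]=cv2.resize(c,(520,463),interpolation=2)
cv2.imwrite('pics/s7.png',cv2.resize(o[:823],None,fx=.729,fy=.729,interpolation=cv2.INTER_AREA))
E
```

```text
time: 14.15
tool_pos: [664.3, -142.9, 465.9]
tcp_rot: [-180.0, 0.0, 2.0]
ft_force: [-1.6, -0.2, -0.7]
finger_gap: 0.0
grip_force: 0.8
time: 14.78
tool_pos: [482.2, -149.2, 541.0]
tcp_rot: [179.8, -0.5, 1.9]
ft_force: [0.3, -0.2, -0.0]
finger_gap: 0.2
grip_force: 0.0
[ 0.3204016  -0.19539536 -0.0245756 ]
```

View pics/s7.png

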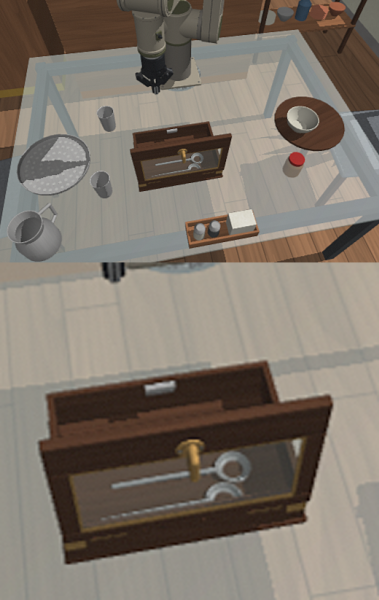

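The lid stands at about 90–91°, the wing points front to back, the tableware and spoons are undisturbed, and the arm is clear.

```bash
python3 -c "
from bench import *
print(hand_in())"
```

```text
the job is handed in; nothing more can be done
None
```

I turned the latch knob clockwise to free the lid, raised the lid to about 90° and left it standing open with the arm clear. The last picture shows nothing disturbed, and I handed the job in at about 15 s of the 48 s allowed.

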